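# Slide the fretwork panel under the drilling bridge

### The arm

A 6-joint arm with a two-finger parallel gripper is mounted at the origin on the work surface. World frame = base frame: x ahead of the robot, y to its left, z up, the work surface at z = 0. Lengths are in m, angles in rad, forces in N, time in s.
With the tool pointing down it reaches from about 0.275 to 0.75 m from the base axis. Payload 10.2 kg.
Tool frame: the origin (TCP) lies midway between the tips of the shut fingers; the grasp point (between the pads) lies 19 mm behind it (env.hold_point_z is the distance from the TCP to the grasp point, in m); z points along the fingers, y is the line along which they close (so a half turn about z gives the same grasp; the last joint's range is limited). The gripper opens to 85 mm and grips with 20 to 120 N. Pads are 22 mm wide; open, the fingers measure 114 mm over their backs; the gripper's body (76 mm by 85 mm) begins 54 mm behind the grasp point. The pads swing forward as they close: fully open they stand 13 mm farther back than shut.
Start: joints at [-1.349, 0.313, 1.498, -0, 1.331, -0.223], TCP at [0.226, -0.474, 0.231] pointing down, gripper open.
Joint ranges: [-2.94, 2.94], [-0.97, 2.17], [0.19, 2.56], [-1.23, 4.37], [0.02, 3.11], [-2.88, 2.88]. Speed limits (rad/s): [2.39, 2.39, 3.01, 3.14, 3.14, 3.14].

### API

Orientations are given as a unit quaternion [x, y, z, w].
In Python, from bench import env, kinematics, monitor, eyes, job gives the robot as it stands. The module is installed in compiled form; this text tells all that it offers. Calls block until the motion is done:
- env.reach(position, orientation): joint-space move of the TCP to a pose.
- env.movel(position, velocity=0.15, frame=None, guard=None): straight line of the TCP; frame=None keeps the orientation; velocity is the mean speed in m/s. With guard (N) it stops when the force on the tool has changed by that much, and returns True; else False.
- env.set_joints(angles): joint-space move.
- env.release() and env.close_gripper(effort=None): open the fingers fully, or close them until they stop; effort is the grip in N (None keeps the last).
- env.hold(seconds).
- kinematics.ik(position, orientation): joint angles nearest the present ones, or None.
- monitor.sense(): the state.
- eyes.grab_frame(name): name is "side" or "top" or "wrist"; returns a dict with "frame" (400x640x3 uint8, red, green, blue), "mtx" (3x3 intrinsics, pixels), "view" (4x4, takes a point from world to camera coordinates). Camera axes: x right, y down, z forward; pixel columns grow to the right and rows downward; lengths in m; the calibration is good to about 2 mm. A picture is of the moment at which its call begins. There is no depth.
A pose or a line that the arm cannot do raises env.MotionError and nothing moves.
- job.hand_in(): hands the job in; it is judged then, once.
The state is a dict: "clock": time; "joints": joint angles; "qvel": joint speeds; "joint_efforts": joint torques, N m; "position": TCP position; "ee_rot": TCP orientation; "contact_force": force on the tool from outside, world axes, zero at the start; "ft_torque": the same for the moment, N m; "finger_gap": opening from 0.0 (shut) to 1.0 (fully open); "gripper_force": force on a finger pad.
Only numpy, scipy, OpenCV 4.12 (cv2) and the standard library are available. Lean on these libraries where they do the work, as an engineer would, in place of code of your own. Each camera call takes 0.05 s, during which the arm holds its last target. There are 200 camera calls.

### The job

Push the dark fretwork lantern panel flat along the bench, in through the open side of the drilling jig and under its low metal bridge, until its leading edge rests square against the red stop strip on the other side, ready for drilling. Only push it: the panel must stay flat on the bench, never picked up or tipped. Leave it there, and leave the glue bottle, the wooden ring, the file and the offcut where they are.

Things in the scene. Friction and masses are not known exactly. Their poses are not given: they have to be found in the camera images.
- panel: The loose lantern panel: a flat dark wooden rectangle with a fretwork middle, 120 mm long (its x), 80 mm wide (its y), 16 mm thick, about 100 g, solid to the touch. Origin at the centre of its underside; x points towards its leading edge, z up. It starts flat on the bench in front of the jig's open side, off its centre line and a little askew.
- panel_lead (a point): The middle of the panel's leading edge face, half-way up its thickness: 60 mm from the panel's centre along its x, 8 mm above its underside. Its axes are the panel's.
- jig: The drilling jig, fixed to the bench: an aluminium bar with three brass bushes bridging two pale wooden cheeks, a red stop strip behind. Origin on the bench under the bar's middle; x is the way the panel slides in (roughly the robot's left), y across, z up. The cheeks' inner faces are at y = -46 and 46 mm (passage 92 mm wide, bench as floor); they cover x from -30 to 30 mm.
- jig_bridge (a point): The middle of the bar's underside, 20 mm above the bench (the headroom). The bar covers 18 mm either way along the jig's x and 76 mm either way along its y; it is 14 mm thick and its screw heads reach 40 mm above the bench. Axes are the jig's.
- jig_stop (a point): The middle of the red stop strip's near face, 45 mm along x from the jig's origin and 7 mm above the bench; the strip is 14 mm high and 110 mm wide. With the panel against it, the panel's centre is at the jig's x = -15 mm and its trailing edge at x = -75 mm, well out in front of the bridge. Axes are the jig's.
- glue: Bystander: a white glue bottle with a pointed nozzle and a blue and red band, standing, 53 mm across and 142 mm tall. Origin at the centre of its underside. It stands beyond the stop strip.
- ring: Bystander: a pale wooden lantern ring lying flat, 84 mm across, 28 mm high, hole 60 mm. Origin at the centre of its underside. It lies beside the jig, on the robot's side.
- file: Bystander: a flat steel file with a wooden handle, lying, 225 mm long and 30 mm high at most. Origin on the bench under its middle; x runs from handle to tip. It lies beside the jig, on the side away from the robot.
- offcut: Bystander: a small brown wooden block 40 x 50 x 30 mm. Origin at the centre of its underside. It lies behind the panel, some way from its trailing edge.
There are look-alikes about, which are no part of the job. Of the things like the panel, leave any that is yellow; of the rest the larger one is meant.

How it is judged:
By the outcome, as a careful person would: the job done as asked, in the order asked, and still so for the second after the job is handed in, with the robot touching nothing.
It also fails if it takes over 64 s, if anything falls off the work surface, if the arm or the gripper's body presses on something with over 40 N, if the wrist force passes 120 N, or if a joint passes its speed limit or range.

## Working session

There is one attempt and no reset: what is moved stays moved. The work goes in short steps, each a Python script; the robot and the scene stay as the last script left them, time stands still between calls to the robot, and variables do not carry over. Pictures are saved under pics/ and viewed, at most 10 in all, crops included, and the job is handed in when it is done.

```bash
mkdir -p pics
cat > h.py <<'E'
import numpy as np, cv2
from bench import env, kinematics, monitor, eyes, job
def snap(n,f):
    d=eyes.grab_frame(n); cv2.imwrite(f'pics/{f}.png',d['frame'][:,:,::-1]); np.savez(f'pics/{f}.npz',**d); return d
def ray(d,px,z):
    K=d['mtx'];V=d['view'];R=V[:3,:3];c=-R.T@V[:3,3]
    px=np.atleast_2d(px).astype(float)
    r=(R.T@np.linalg.inv(K)@np.c_[px,np.ones(len(px))].T).T
    return c+r*((z-c[2])/r[:,2])[:,None]
def proj(d,p):
    p=np.atleast_2d(p);q=(d['mtx']@(d['view'][:3,:3]@p.T+d['view'][:3,3:])).T
    return q[:,:2]/q[:,2:]
E
python3 - <<'E'
from h import *
a=snap('top','top0');b=snap('side','side0')
for d in(a,b): print(-d['view'][:3,:3].T@d['view'][:3,3], d['view'][2,:3])
print(monitor.sense())
E
```

```text
[ 0.38060567 -0.01271932  1.03050069] [ 0.20793409  0.00732509 -0.97811541]
[0.24924592 0.73881095 0.7121279 ] [ 0.29086765 -0.73071829 -0.61761379]
{'clock': 0.1, 'joints': array([-1.34938463e+00,  3.13390526e-01,  1.49835738e+00,  4.54355693e-05,
        1.33100890e+00, -2.23395839e-01]), 'qvel': array([-1.47938189e-05, -1.57724156e-05, -1.97197063e-03, -7.30110433e-04,
        1.35606474e-03,  7.20900163e-04]), 'joint_efforts': array([ 1.94962631e-03, -4.12899613e+01, -2.60142785e+01, -1.50646292e-04,
        3.04750785e-03,  4.27396699e-06]), 'position': array([ 0.2258492 , -0.47368506,  0.23079551]), 'ee_rot': array([ 9.75371085e-01,  2.20569507e-01,  2.26421049e-05, -5.82057950e-04]), 'contact_force': array([-0.40993465,  0.54096076,  0.12972291]), 'ft_torque': array([-0.06088013,  0.00102578, -0.0041851 ]), 'gripper_force': 0.0, 'finger_gap': 0.9975156268119737}
```

View pics/top0.png

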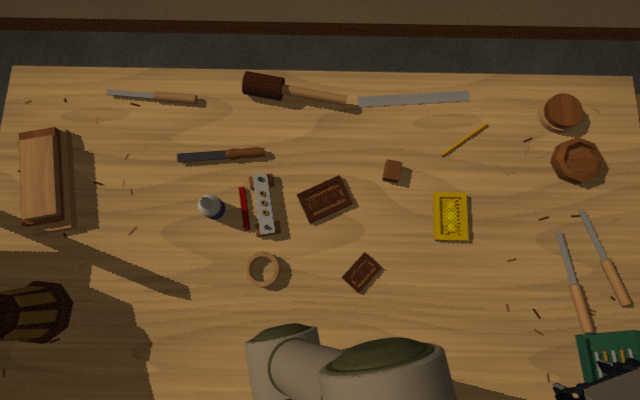

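View pics/side0.png

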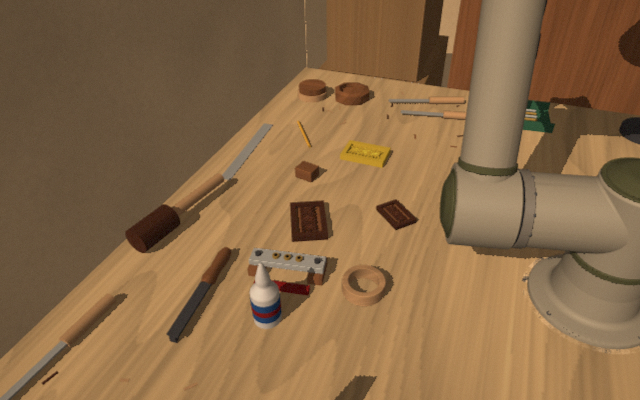

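The top view shows three panel-like things: a dark one at (325,200), a smaller dark one at (362,272) and a yellow one at (451,216). The larger dark one at (325,200) is meant. The jig is at (263,205), with the red strip at (244,208), and the offcut is at (393,171). I'll confirm this with a crop and measure.

Run:
```python
from h import *
d=dict(np.load('pics/top0.npz'));f=d['frame']
cv2.imwrite('pics/crop0.png',cv2.resize(f[140:300,180:420][:,:,::-1],None,fx=3.3,fy=3.3,interpolation=cv2.INTER_CUBIC))
g=f.astype(int);h=cv2.cvtColor(f,cv2.COLOR_RGB2HSV)
def comp(m,name,z,roi,amin=30):
    x0,x1,y0,y1=roi;M=np.zeros(m.shape,np.uint8);M[y0:y1,x0:x1]=m[y0:y1,x0:x1]
    M=cv2.morphologyEx(M,cv2.MORPH_CLOSE,np.ones((5,5)))
    cs,_=cv2.findContours(M,cv2.RETR_EXTERNAL,cv2.CHAIN_APPROX_NONE)
    for c in cs:
        if cv2.contourArea(c)<amin: continue
        P=ray(d,c[:,0],z)[:,:2]
        r=cv2.minAreaRect((P*1000).astype(np.float32))
        print(name,c[:,0].mean(0).round(),'c',np.round(r[0],1),'size',np.round(r[1],1),'ang',round(r[2],1),'box',cv2.boxPoints(r).round().tolist())
v=h[:,:,2]
comp((v<105)&(h[:,:,0]<20),'panel',.016,(288,365,165,235))
comp((v<105)&(h[:,:,0]<20),'small',.016,(335,390,245,300))
comp((h[:,:,1]>190)&((h[:,:,0]<6)|(h[:,:,0]>174))&(g[:,:,0]>80),'stop',.014,(230,255,175,240))
comp((h[:,:,1]<70)&(v>90),'bar',.034,(247,285,165,245))
comp((h[:,:,1]>120)&(v<130),'offcut',.03,(375,410,150,190))
```

```text
panel [327. 200.] c [584.1 -22.9] size [ 95.2 129.5] ang 26.1 box [[513.0, 14.0], [570.0, -102.0], [655.0, -60.0], [598.0, 56.0]]
small [364. 274.] c [ 405.2 -113.7] size [66.6 86.8] ang 48.1 box [[351.0, -109.0], [415.0, -167.0], [460.0, -118.0], [395.0, -60.0]]
stop [243. 198.] c [584.2 190. ] size [60.8 13.1] ang 10.3 box [[553.0, 191.0], [556.0, 178.0], [615.0, 189.0], [613.0, 202.0]]
bar [263. 203.] c [570.3 134.8] size [150.4  36.5] ang 10.6 box [[493.0, 139.0], [500.0, 103.0], [648.0, 131.0], [641.0, 167.0]]
offcut [395. 173.] c [ 656.4 -191.1] size [83.1 63.6] ang 79.5 box [[618.0, -226.0], [680.0, -238.0], [695.0, -156.0], [633.0, -144.0]]
offcut [393. 152.] c [ 709.5 -186.7] size [10.6 78.4] ang 1.2 box [[703.0, -148.0], [705.0, -226.0], [716.0, -226.0], [714.0, -147.0]]
```

View pics/crop0.png

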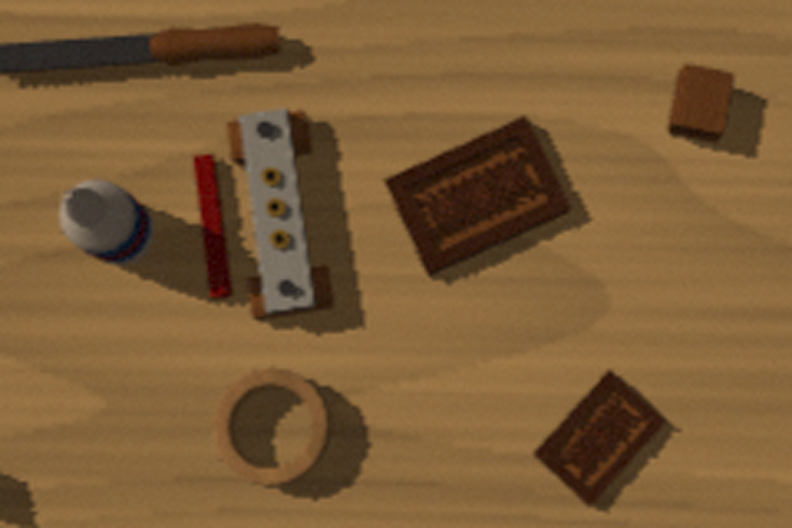

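The crop confirms it: the larger dark panel is at crop (480,195), the smaller dark look-alike at (605,440), and the yellow one is outside. I'll shut the fingers, hover and take a closer look with the wrist camera.

```bash
cat >> h.py <<'E'
def quat(a): a=a/2; return np.array([np.cos(a),np.sin(a),0,0])
E
python3 - <<'E'
from h import *
d=dict(np.load('pics/top0.npz'))
P=ray(d,[(297.3,194.5),(339.7,176),(353.3,203),(311.2,223.3)],.016)[:,:2]*1000
print(P.round(), np.linalg.norm(np.roll(P,-1,0)-P,axis=1))
q=quat(np.radians(100.6))
env.close_gripper(20)
env.reach([.45,-.04,.30],q)
w=snap('wrist','w1');s=monitor.sense();print(s['clock'],s['position'],s['joints'],s['finger_gap'])
print(-w['view'][:3,:3].T@w['view'][:3,3], w['view'][2,:3])
E
```

```text
[[597.  52.]
 [648. -54.]
 [578. -89.]
 [525.  15.]] [117.57934421  77.52047492 117.17022685  81.25234258]
2.7083 [ 0.4500115  -0.04072565  0.29979295] [-3.50513624e-01  1.04946519e-01  1.57659485e+00 -9.58537261e-05
  1.46043367e+00 -5.33935670e-01] 0.0004943956895960065
[0.43746086 0.02767874 0.44201684] [ 0.04885347 -0.2677435  -0.96225088]
```

View pics/w1.png

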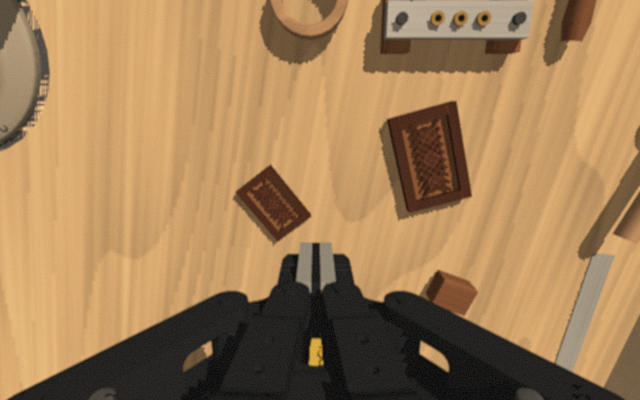

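The wrist view shows the panel with corners at about (388,120), (455,102), (470,196) and (408,212). The bar's near edge runs from (385,40) to (528,40), and the offcut is at (452,292).

Run:
```python
from h import *
w=dict(np.load('pics/w1.npz'));f=w['frame'];t=dict(np.load('pics/top0.npz'))
h=cv2.cvtColor(f,cv2.COLOR_RGB2HSV)
# panel: saturated dark vs shadow: print samples
for p in [(400,130),(460,150),(440,203),(380,140),(395,190)]: print(p,h[p[1],p[0]])
P=ray(w,[(388,120),(455,102),(470,196),(408,212)],.016)[:,:2]*1000
print(P.round(1), np.linalg.norm(np.roll(P,-1,0)-P,axis=1),P.mean(0))
print('bar near edge', ray(w,[(385,40),(528,40)],.034)*1000, 'screws',ray(w,[(402,19),(519,18)],.040)*1000)
print('top screws',ray(t,[(180+268/3.3,140+130/3.3),(180+290/3.3,140+289/3.3)],.04)*1000)
print('stop top',ray(t,[(180+197/3.3,140+157/3.3),(180+213/3.3,140+157/3.3),(180+211/3.3,140+297/3.3),(180+229/3.3,140+297/3.3)],.014)*1000)
print('offcut top', ray(t,[(180+680/3.3,140+66/3.3),(180+722/3.3,140+137/3.3)],.03)*1000)
print('offcut w', ray(w,[(452,287)],.03)*1000)
```

```text
(400, 130) [  8 170  72]
(460, 150) [ 10 163  78]
(440, 203) [ 10 150  78]
(380, 140) [ 16 122 177]
(395, 190) [ 17 120 115]
[[525.5  19.8]
 [597.2  53.8]
 [648.2 -51.9]
 [577.3 -86.4]] [ 79.37644094 117.36975255  78.7838548  118.1116631 ] [587.03726266 -16.16955253]
bar near edge [[498.91810614 100.48309623  34.        ]
 [648.47662252 128.14627114  34.        ]] screws [[510.58740582 122.07626615  40.        ]
 [629.06814482 144.94014992  40.        ]]
top screws [[628.49641009 141.49986103  40.        ]
 [508.75721186 119.22944165  40.        ]]
stop top [[612.51705236 199.01113871  14.        ]
 [612.77092621 186.71559258  14.        ]
 [504.83516025 181.79348849  14.        ]
 [505.1188396  168.26005374  14.        ]]
offcut top [[ 688.00937641 -170.12866261   30.        ]
 [ 632.61894895 -201.25456214   30.        ]]
offcut w [[ 654.92801798 -171.73481515   30.        ]]
```

Top and wrist agree: the panel is at (587,-17) mm with heading 116°, and the jig is at (569.5,132.5) mm with heading 100.6°. One push on the robot-side face ahead of centre should fix both the yaw and the offset.

```bash
cat >> h.py <<'E'
A=np.radians(100.6);O=np.array([.5695,.1325]);UX=np.array([np.cos(A),np.sin(A)]);UY=np.array([-UX[1],UX[0]])
Q=quat(A)
def J(x,y,z): return [*(O+x/1000*UX+y/1000*UY),z/1000]
def toJ(P): P=np.atleast_2d(P)[:,:2]-O; return np.c_[P@UX,P@UY]*1000
def go(x,y,z,v=.15,guard=None): return env.movel(J(x,y,z),velocity=v,frame=Q,guard=guard)
def meas(name,f,exp):
    d=snap(name,f);h=cv2.cvtColor(d['frame'],cv2.COLOR_RGB2HSV)
    M=((h[:,:,0]<=13)&(h[:,:,1]>125)&(h[:,:,2]<118)).astype(np.uint8)
    M=cv2.morphologyEx(cv2.morphologyEx(M,cv2.MORPH_CLOSE,np.ones((9,9))),cv2.MORPH_OPEN,np.ones((5,5)))
    cs,_=cv2.findContours(M,cv2.RETR_EXTERNAL,cv2.CHAIN_APPROX_NONE)
    e=tuple(proj(d,J(*exp,16))[0])
    c=max(cs,key=lambda c:cv2.pointPolygonTest(c,e,True))
    r=cv2.minAreaRect(toJ(ray(d,c[:,0],.016)).astype(np.float32))
    b=cv2.boxPoints(r); ang=(r[2]+45)%90-45
    print(f,'panel jig',np.round(r[0],1),'size',np.round(r[1],1),'yaw',round(ang,1),'px',c[:,0].mean(0).round(),'clock',round(monitor.sense()['clock'],1))
    return d
E
python3 - <<'E'
from h import *
env.reach(J(-121,90,60),Q)
meas('wrist','w2',(-150,10))
go(-121,90,6,.1)
go(-121,72,6,.06); go(-121,56,6,.03)
meas('wrist','w3',(-150,5)); meas('top','t3',(-150,5))
s=monitor.sense();print(s['position'],s['contact_force'])
E
```

```text
w2 panel jig [-146.9   10. ] size [122.5  80. ] yaw 15.5 px [445. 244.] clock 3.7
w3 panel jig [-161.4    3.3] size [19.2  6.5] yaw -36.7 px [434. 356.] clock 5.6
t3 panel jig [-191.5  -39.4] size [18.4 28.1] yaw -9.4 px [338. 177.] clock 5.7
[0.53662726 0.00324672 0.00599085] [-0.40526719  0.16527152 -0.37515256]
```

View pics/w3.png

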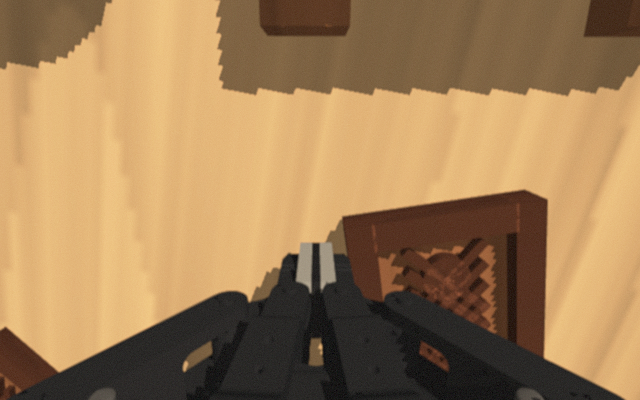

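Now the panel's front corners are at (343,216) and (524,191), close to the finger at (334,243). The pusher has barely touched it.

Run:
```python
from h import *
w=dict(np.load('pics/w3.npz'))
print('front corners',toJ(ray(w,[(343,216),(524,191)],.016)))
print('tip',toJ(ray(w,[(299,243),(334,243)],.006)), toJ(ray(w,[(299,243),(334,243)],.02)))
print('cheek near corners',toJ(ray(w,[(262,35),(349,35),(586,37)],.0)))
```

```text
front corners [[-95.82520851  45.16944965]
 [-85.68407311 -24.47529403]]
tip [[-111.49724574   63.15908539]
 [-111.50209907   47.99816047]] [[-105.58569148   62.44748746]
 [-105.59006682   48.77971469]]
cheek near corners [[-27.75449772  76.57421214]
 [-27.77309349  43.07593392]
 [-28.53206253 -48.29412962]]
```

Run:
```python
from h import *
w=dict(np.load('pics/w3.npz'))
print('front bottom',toJ(ray(w,[(343,216),(524,191)],.0)),'top right',toJ(ray(w,[(547,200)],.016)))
go(-121,50,6,.03); go(-121,44,6,.03)
w=snap('wrist','w4')
```

```text
front bottom [[-101.19503742   43.86617259]
 [ -89.82607729  -34.21071754]] top right [[-89.30046107 -33.99186806]]
```

View pics/w4.png

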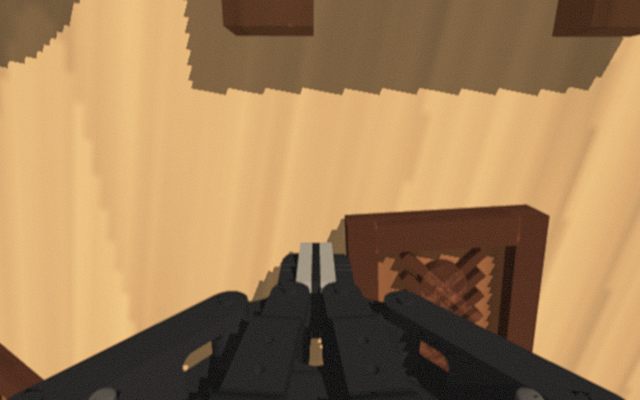

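The front bottom corners are now at (346,216) and (525,205), and the cheeks' inner corners are at (313,35) and (553,36). The panel is coming square.

Run:
```python
from h import *
w=dict(np.load('pics/w4.npz'))
c=toJ(ray(w,[(346,216),(525,205),(313,35),(553,36)],0.));print(c)
d=c[1]-c[0];yaw=np.arctan2(d[0],-d[1]);print('yaw',np.degrees(yaw),'front mid',c[:2].mean(0),'centre',c[:2].mean(0)-60*np.array([np.cos(yaw),np.sin(yaw)]),'passage mid',c[2:].mean(0))
```

```text
[[-101.23380643   30.34793549]
 [ -96.1901018   -47.8816706 ]
 [ -27.78876401   44.75001117]
 [ -28.18625764  -47.72668721]]
yaw 3.68893039392619 front mid [-98.71195411  -8.76686756] centre [-158.58763816  -12.62723808] passage mid [-27.98751082  -1.48833802]
```

Run:
```python
from h import *
go(-121,60,6,.1);go(-121,60,70,.2)
env.movel(J(-157,-92,70),velocity=.25,frame=Q)
go(-157,-92,6,.12); go(-157,-68,6,.06); go(-157,-54,6,.03)
w=snap('wrist','w5');print(monitor.sense()['clock'])
```

```text
9.8583
```

View pics/w5.png

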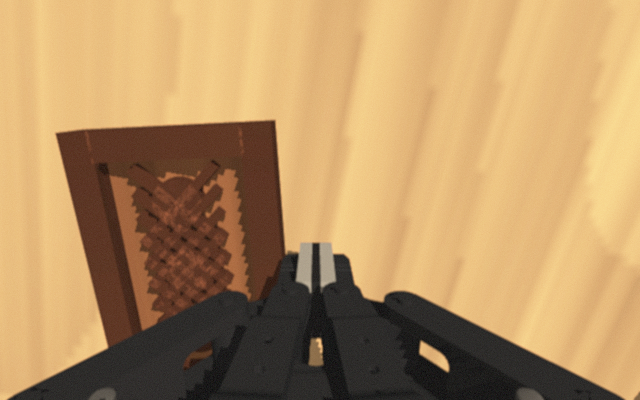

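The front corners (top edge) are at (57,133) and (275,121), and the finger is beside the far face at (300,250).

Run:
```python
from h import *
w=dict(np.load('pics/w5.npz'))
print(-w['view'][:3,:3].T@w['view'][:3,3],toJ(-w['view'][:3,:3].T@w['view'][:3,3]))
c=toJ(ray(w,[(57,134),(275,121),(286,248)],0.016));print(c)
d=c[1]-c[0];yaw=np.arctan2(d[0],-d[1]);print('yaw',np.degrees(yaw),np.hypot(*d),'front mid',c[:2].mean(0),'centre',c[:2].mean(0)-60*np.array([np.cos(yaw),np.sin(yaw)]))
```

```text
[0.63873118 0.05641842 0.14824785] [[-87.51844297 -54.05446339]]
[[ -99.91303107   41.57215199]
 [ -95.25886191  -39.17589148]
 [-145.53500232  -42.03000787]]
yaw 3.2987738833173927 80.88206114501001 front mid [-97.58594649   1.19813025] centre [-157.48652938   -2.2544295 ]
```

Centre y is -2.3 mm against the passage middle at -1.5 mm, with 3.3° of yaw left. That is good enough to push from behind, slightly to the +y side so the flat finger face squares the panel up.

Run:
```python
from h import *
go(-157,-75,6,.1);go(-157,-75,70,.2)
env.movel(J(-247,6,70),velocity=.25,frame=Q)
go(-247,6,6,.12); go(-232,6,6,.06); go(-175,6,6,.04)
w=snap('wrist','w6');print(monitor.sense()['clock'])
```

```text
14.025
```

View pics/w6.png

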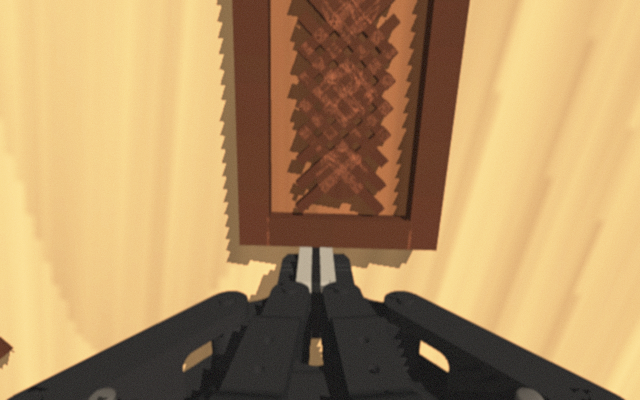

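The trailing edge runs from (239,244) to (437,249), with the finger on it at (316,248).

Run:
```python
from h import *
w=dict(np.load('pics/w6.npz'))
c=toJ(ray(w,[(239,244),(437,249),(232,0),(469,0)],0.016));print(c)
d=c[1]-c[0];yaw=np.arctan2(d[0],-d[1]);print('yaw',np.degrees(yaw),np.hypot(*d),c[:2].mean(0),c[2:].mean(0))
```

```text
[[-161.87434197   36.83803718]
 [-164.1067462   -43.18647776]
 [ -73.67896811   33.92278696]
 [ -73.74814502  -45.53047645]]
yaw -1.5979375382566618 80.0556470195386 [-162.99054409   -3.17422029] [-73.71355656  -5.80384474]
```

Yaw is -1.6° and the nose is about 4 mm off towards the far cheek. A small nudge on the far side, then push on centrally.

Run:
```python
from h import *
go(-195,6,6,.1);go(-195,6,70,.2)
env.movel(J(-98,-85,70),velocity=.25,frame=Q)
go(-98,-85,6,.12); go(-98,-64,6,.06); go(-98,-54,6,.03)
go(-98,-75,6,.1);go(-98,-75,70,.2)
env.movel(J(-200,-2,70),velocity=.25,frame=Q)
go(-200,-2,6,.12)
go(-176,-2,6,.05)
w=snap('wrist','w7');print(monitor.sense()['clock'])
# auto trailing corners: bright-vs-dark mask, panel component
h=cv2.cvtColor(w['frame'],cv2.COLOR_RGB2HSV)
M=((h[:,:,0]<=13)&(h[:,:,1]>125)&(h[:,:,2]<130)).astype(np.uint8)
for r in (20,100,150,200,225):
    x=np.where(M[r,150:560])[0]+150; a=toJ(ray(w,[(x.min(),r),(x.max(),r)],.016)); print(r,x.min(),x.max(),a.round(1).tolist())
for cx in (265,290,370,400,420):
    y=np.where(M[150:300,cx])[0]+150; print(cx,y.max() if len(y) else None, toJ(ray(w,[(cx,y.max())],.016)).round(1) if len(y) else '')
```

```text
20.0333
20 194 427 [[-80.6, 39.2], [-80.6, -40.0]]
100 200 419 [[-106.8, 39.5], [-106.8, -39.4]]
150 204 415 [[-124.8, 39.6], [-124.8, -39.3]]
200 207 410 [[-144.2, 40.2], [-144.3, -38.9]]
225 209 408 [[-154.6, 40.2], [-154.6, -38.8]]
265 243 [[-162.3   18.3]]
290 243 [[-162.3    8.2]]
370 244 [[-162.7  -24.1]]
400 244 [[-162.7  -36.2]]
420 None
```

The panel is now square (about -0.6°) and centred. Push in and stop short for a check.

Run:
```python
from h import *
print(go(-110,-1,6,.04,guard=6)); s=monitor.sense();print(s['clock'],toJ(s['position']),s['contact_force'])
w=snap('wrist','w8')
```

```text
False
21.8333 [[-110.14738898   -1.01552899]] [ 0.21750142 -0.25499158  0.43672088]
```

View pics/w8.png

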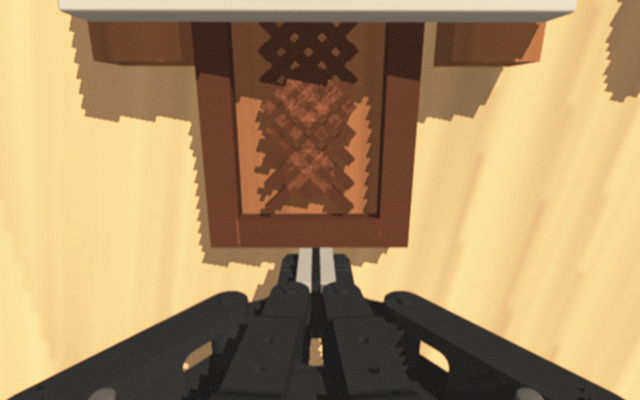

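The panel is under the bar (trailing edge from (211,246) to (408,246), square) and between the cheeks at (192,60) and (435,62). Push on to the stop with a guard.

Run:
```python
from h import *
def st(): s=monitor.sense();print(round(s['clock'],1),toJ(s['position']).round(1),s['contact_force'].round(2))
print(go(-76,-2,6,.02,guard=5)); st()
env.hold(.3); st()
w=snap('wrist','w9')
h=cv2.cvtColor(w['frame'],cv2.COLOR_RGB2HSV)
M=((h[:,:,0]<=13)&(h[:,:,1]>125)&(h[:,:,2]<130)).astype(np.uint8)
for cx in (235,270,290,350,370,395):
    y=np.where(M[150:300,cx])[0]+150
    if len(y): print(cx,y.max(),toJ(ray(w,[(cx,y.max())],.016)).round(1))
```

```text
True
23.1 [[-84.6  -1.6]] [ 0.57 -2.98  1.34]
23.4 [[-84.6  -1.5]] [ 0.99 -2.14  1.99]
235 247 [[-72.5  30.9]]
270 247 [[-72.5  16.8]]
290 247 [[-72.5   8.7]]
350 247 [[-72.5 -15.4]]
370 247 [[-72.5 -23.5]]
395 246 [[-72.  -33.5]]
```

It met the stop at the expected place, square. One firmer press, then retreat and check from above.

Run:
```python
from h import *
print(go(-78,-2,6,.02,guard=8)); s=monitor.sense();print(toJ(s['position']).round(1),s['contact_force'].round(1))
go(-110,-2,6,.06); go(-110,-2,120,.2); env.reach([.40,-.25,.3],Q)
t=snap('top','t9');b=snap('side','s9')
a=cv2.resize(t['frame'][140:300,180:420],(600,400),interpolation=cv2.INTER_CUBIC)
c=cv2.resize(b['frame'][140:340,150:450],(600,400),interpolation=cv2.INTER_CUBIC)[:200+200]
v=np.vstack([a,c]);cv2.imwrite('pics/fin.png',cv2.resize(v,(450,600))[:,:,::-1])
print(monitor.sense()['clock'])
```

```text
True
[[-84.5  -1.3]] [-0.1 -2.   1.3]
26.4417
```

View pics/fin.png

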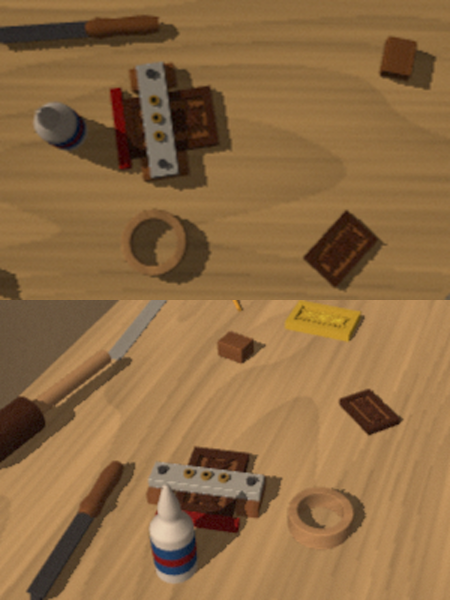

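The panel lies flat under the bridge, with its leading edge against the red strip at (128,120) in the upper image. The bystanders are unmoved.

```bash
python3 -c "
from h import *
print(job.hand_in())"
```

```text
the job is handed in; nothing more can be done
None
```

The panel was pushed flat under the bridge and rests square against the red stop strip; the glue bottle, ring, file and offcut look unmoved, and the job was handed in at about 26 s of the 64 s allowed (no verdict came back).

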